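Set the feeding timer under its cap

TASK

Pull the clear cap straight up off the feeding timer and set it down upright, not dropped, on the blue liner in the one free compartment of the top bin. Then, bearing down on the timer's dial so that the light timer neither twists nor slides on the floor, turn the dial clockwise until its red pointer meets the red mark on the housing. Leave the timer where it stands and do not disturb the tweezer, scraper, dropper bottle or food tin.

Things in the scene. Friction and masses are not known exactly. Their poses are not given: they have to be found in the camera images.
- timer: Loose round feeding timer, about 0.36 kg. Origin: centre of its underside, on the floor; front (-x) bears the red mark. Grey housing radius 52 mm to a shoulder at z 45 mm; black collar radius 38 mm, z 45 to 60 mm; dial above. Its small rubber feet stand 34 mm from the axis: unless the dial is pressed down with 8 N or more (15 N is good), the whole timer spins with the dial.
- dial (a joint): Angle of the dial in rad, growing clockwise seen from above, stops at 0 and 2.7. At 1.90 the red pointer is exactly at the red mark. Starts between 0 and 1.1; stiff (0.115 N m to turn) and stays where it is left.
- pointer (a point): Outer end of the pointer on the dial disc, 33 mm from the dial's axis. The dial is a white disc of radius 34 mm, upper face 66 mm above the floor, with an upright white fin across its centre, 56 mm long, 12 mm thick, rising 20 mm above the disc, in line with this point; the half towards this point is red on top. Fingers can straddle or pinch the fin with their tips pressing on the disc.
- dial_top (a point): Centre of the upper face of the dial's fin, on the timer's axis, 86 mm above the floor.
- mark (a point): The red mark on the front of the timer's housing shoulder, 48 mm from the timer's axis, 46 mm above the floor, repeated on the collar's top edge; the pointer must end in line with it. It does not turn with the dial.
- cap: Clear splash cap, 60 g, nested over the dial. Origin: centre of its open lower rim, z up; starts 45 mm above the floor, any yaw. Outer radius 43, inner 40 mm, top face 51 mm above the rim; on it a blue grip bar 50 mm long (cap's x), 16 mm thick, from 51 to 76 mm above the rim. Sprung nubs hold it by friction: about 2 N frees it; lift it straight up by over 45 mm to clear the fin inside.
- cap_grip (a point): Centre of the cap's blue grip bar, 63.5 mm above the cap's lower rim.
- bins: Fixed stack of three white bins, 226 mm square; origin at the centre of its underside. Two closed tiers below. The open top tier: inner floor 128 mm above the work surface, outer walls to 174 mm, two crossing dividers to 167 mm forming four 107 mm square compartments centred at x, y = +-55 mm. They hold the tweezer, scraper, dropper bottle and blue liner; which is where varies.
- liner: Blue square liner, 94 mm by 94 mm, 3 mm thick, fixed on the floor of the free compartment; origin at the centre of its underside (so its upper face is 3 mm higher). The cap belongs on it.
- tweezer: Bystander: short stainless tweezer, 94 mm long, 8 mm high, lying in a compartment. Origin at its middle, underside.
- scraper: Bystander: green and black algae scraper, 70 by 50 mm, 38 mm high, lying in a compartment. Origin under its centre.
- dropper: Bystander: clear dropper bottle, 34 mm in diameter, 80 mm high, standing in a compartment. Origin under its centre.
- tin: Bystander: yellow food tin with a white lid, 58 mm in diameter, 70 mm high, standing loose some 31 mm or more beside the timer's housing. Origin under its centre.
- pipe: Fixed grey standpipe, 170 mm high, 24 mm largest radius (30 mm at a foot flange 12 mm high), standing 150 to 185 mm from the timer's axis. Origin at the centre of its foot. An obstacle.
Things that resemble listed ones, but are neither listed nor needed, are in the scene too. What is shaped like the timer but orange is not meant.

How it is judged:
On the way, in this order (a step that is already met when the one before it is completed fails the run):
1. the cap has been lifted clear of the timer, the timer still standing (z of cap in the frame of timer above 0.09 m and angle between timer's own z axis and vertical below 0.1 rad), for 0.1 s.
2. the cap stands on the blue liner, let go (horizontal distance between cap and liner below 0.03 m and z of cap in the frame of liner below 0.008 m and angle between cap's own z axis and vertical below 0.1 rad and contact force between the fingers and cap below 0.1 N), for 0.2 s.
3. the dial's pointer is at the red mark (value of joint dial between 1.78 and 2.02 rad), for 0.2 s.
At the end, for the whole second after the job is handed in: The cap stands upright (within 0.1 rad) at rest on the blue liner, its centre within 30 mm of the liner's; the dial reads 1.90 +-0.12 rad (pointer at the mark); the timer stands flat, at rest, its centre and its red mark both within 15 mm of where they started; everything is let go (all of step 2 and all of step 3 and distance of each of mark, timer from where it was at the start of the episode below 0.015 m and angle between timer's own z axis and vertical below 0.05 rad and linear speed of each of cap, timer below 0.02 m/s); the robot touches nothing.
It fails at once if the timer slides, spins or is lifted by 15 mm or more (at its centre or at its red mark) (distance of any of mark, timer from where it was at the start of the episode above 0.015 m).
It fails at once if the cap is dropped (linear speed of cap above 0.5 m/s and contact force between the fingers and cap below 0.05 N).
It fails at once if the tweezer, scraper, dropper bottle or tin is moved by 25 mm or more, or a standing one is tipped (distance of any of tweezer, scraper, dropper, tin from where it was at the start of the episode above 0.025 m or angle between any of dropper, tin's own z axis and vertical above 0.4 rad).
It also fails if it takes over 72 s, if anything falls off the work surface, if the arm or the gripper's body presses on something with over 40 N, if the wrist force passes 120 N, or if a joint passes its speed limit or range.

ROBOT

A 6-joint arm with a two-finger parallel gripper is mounted at the origin on the work surface. World frame = base frame: x ahead of the robot, y to its left, z up, the work surface at z = 0. Lengths are in m, angles in rad, forces in N, time in s.
With the tool pointing down it reaches from about 0.375 to 0.975 m from the base axis. Payload 3.8 kg.
Tool frame: the origin (TCP) lies on the centre line of the jaws, within the pads' length; the fingertips stand 14 mm ahead of it and the grasp point (between the pads) lies 5 mm behind it; x points along the fingers, y is the direction in which the jaws open and shut, and the axes are right-handed (so a half turn about x gives the same grasp; the last joint's range is limited). The gripper opens to 85 mm and grips with 20 to 120 N. Pads are 22 mm wide; open, the fingers measure 114 mm over their backs; the gripper's body (76 mm by 85 mm) begins 54 mm behind the grasp point. The pads swing forward as they close: fully open they stand 13 mm farther back than shut.
Start: joints at [1.139, 0.264, 1.604, -0, 1.274, -0.037], TCP at [0.26, 0.623, 0.245] pointing down, gripper open.
Joint ranges: [-2.63, 2.63], [-0.94, 2.18], [0.31, 2.57], [-1.31, 4.45], [0, 2.66], [-2.55, 2.55]. Speed limits (rad/s): [2.57, 2.57, 3.14, 3.14, 3.14, 3.14].

INTERFACE

Orientations are given as a rotation vector (axis times angle).
In Python, from workcell import bot gives the robot as it stands.
- The arm moves only by the shell command python3 -m creep 'ROWS' [FORCE]. ROWS is JSON, a list of rows, each an object with "grip": the finger opening in cm, from 0 to 8.54; "dp": the shift along the tool's x, y, z in cm, a list of three; "rotation": the turn, a rotation vector about the tool's x, y, z in rad, a list of three. A call has 1 to 5 rows; each row is the pose to reach, as a shift and turn from the pose commanded when the call began, along the tool's axes at that moment; what a row does not reach only later rows make up. A row lasts 1/12 s, in which the tool goes at most 41.7 mm and 7.16 degrees, less where a joint would pass 70% of its speed; a pose out of reach is approached as far as the arm can. A call with a gripper value outside its range is refused whole. The fingers move at their own pace and stop on an object; FORCE is the grip in N (left out, the last holds). Time passes only in rows, so rows that repeat a pose let the fingers close. It gives the time, the measured TCP pose, the force and the opening at its end, in the units of the state.
- bot.read_state(): the state, without advancing time (a new reading comes with each control period).
- bot.read_camera(name): name is "scene" or "top" or "wrist"; returns (picture, depth): 384x512x3 uint8, red, green, blue; 384x512 float32, m along the optical axis (not along the pixel's ray), 0 where there is no reading.
- bot.get_calibration(name): a dict with "fx", "fy", "cx", "cy" (pixels), "dist" ([k1, k2, p1, p2, k3] as OpenCV has them; the pictures are not rectified), "rvec" (rotation vector, rad) and "tvec" (3), from world to camera coordinates, as OpenCV has them. Camera axes: x right, y down, z forward; pixel columns grow to the right and rows downward; lengths in m; the calibration is good to about 2 mm. A picture is of the moment at which its call begins: read the wrist's pose just before it. get_calibration takes no time and is no camera call; for the wrist camera it gives the pose at the moment of the call.
- bot.finish_job(): hands the job in, once; it reports no verdict.
The state is a dict: "time": time; "q": joint angles; "joint_vel": joint speeds; "joint_torque": joint torques, N m; "tool_pos": TCP position; "tcp_rot": TCP orientation; "wrist_force": force on the tool from outside, world axes, zero at the start; "torque": the same for the moment, N m; "width": opening from 0.0 (shut) to 1.0 (fully open).
Only numpy, scipy, OpenCV 4.12 (cv2) and the standard library are available. Lean on these libraries where they do the work, as an engineer would, in place of code of your own. Each camera call takes 0.05 s, during which the arm holds its last target.

## Working session

There is one attempt and no reset: what is moved stays moved. The work goes in short steps, Python scripts to look and compute and a shell command to move; the robot and the scene stay as the last step left them, time stands still between calls to the robot, and variables do not carry over. Pictures are saved under pics/ and viewed, and the job is handed in when it is done.

```bash
ls; mkdir -p pics; python3 - <<'E'
from workcell import bot
import cv2
print(bot.read_state())
for n in ["scene","top","wrist"]:
    c=bot.get_calibration(n);print(n,c)
    p,d=bot.read_camera(n)
    cv2.imwrite(f"pics/{n}0.png",p[:,:,::-1])
    import numpy as np
    np.savez(f"pics/{n}0.npz",p=p,d=d,**{k:np.array(v) for k,v in c.items()})
E
```

```text
pics
{'time': 0.0, 'q': array([ 1.13913857e+00,  2.64740558e-01,  1.60537378e+00,  3.94771380e-05,
        1.27372158e+00, -3.69263836e-02]), 'joint_vel': array([-0.00015842, -0.00034835,  0.00034913, -0.00161175, -0.00166294,
        0.00244874]), 'joint_torque': array([ 1.83293494e-03, -5.15102971e+01, -3.67319655e+01,  1.79029457e-04,
        1.24689043e-02, -8.35803746e-06]), 'tool_pos': array([0.25928902, 0.62244788, 0.24397061]), 'tcp_rot': array([ 0.30797351,  1.54908203, -0.31140568]), 'wrist_force': array([ 0.95063603, -0.36640663,  0.42474764]), 'torque': array([ 0.08318818,  0.01248188, -0.00627996]), 'width': 1.0027233173375383}
scene {'fx': 469.2399123567961, 'fy': 469.2399123567961, 'cx': 254.52506313619756, 'cy': 192.55013547258372, 'dist': array([-0.13762188,  0.        ,  0.        ,  0.        ,  0.        ]), 'rvec': array([ 2.15906587,  0.78032678, -0.39245031]), 'tvec': array([-0.42444076, -0.15784737,  1.32718019])}
top {'fx': 462.0012819985066, 'fy': 462.0012819985066, 'cx': 257.38111559038924, 'cy': 191.22450819062138, 'dist': array([-0.1035127,  0.       ,  0.       ,  0.       ,  0.       ]), 'rvec': array([ 2.14217441, -2.15096927,  0.13335666]), 'tvec': array([0.02721729, 0.57845849, 1.1182901 ])}
wrist {'fx': 315.18652557896627, 'fy': 315.18652557896627, 'cx': 256.753278523047, 'cy': 190.67670489802722, 'dist': array([0.0013676, 0.       , 0.       , 0.       , 0.       ]), 'rvec': array([-2.40190126, -1.60053136, -0.23600614]), 'tvec': array([-0.67356058, -0.03758228,  0.37821475])}
```

View pics/scene0.png

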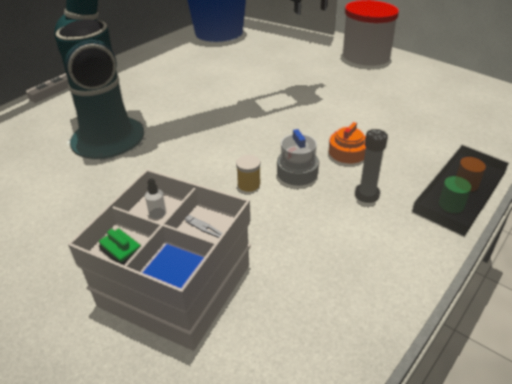

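View pics/top0.png

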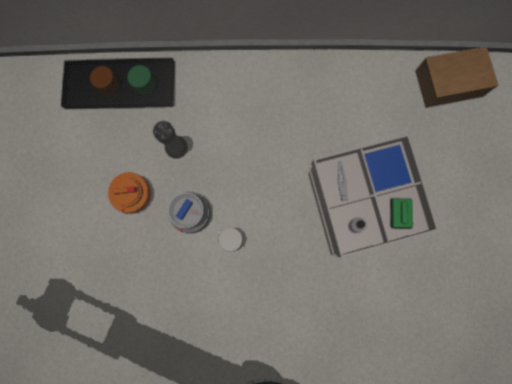

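View pics/wrist0.png

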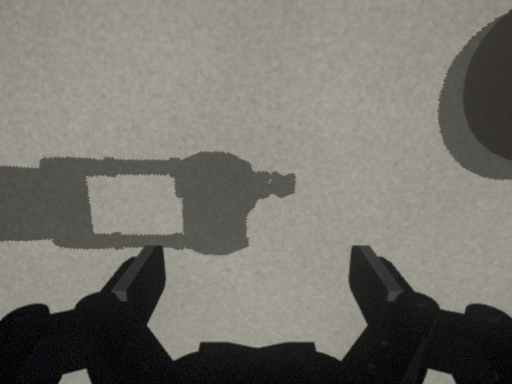

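The scene and top views agree. In the top view the grip bar is at about (184,210), the liner at (388,168), the tin lid at (231,240), the pipe top at (163,131) and the red mark at (181,230). The orange decoy is at (128,192). Next I'll measure these.

```bash
cat > h.py <<'E'
import numpy as np, cv2
from workcell import bot
from scipy.spatial.transform import Rotation as R
def cast(uv,c,z):
    uv=np.array(uv,float).reshape(-1,1,2)
    K=np.array([[c['fx'],0,c['cx']],[0,c['fy'],c['cy']],[0,0,1]],float)
    n=cv2.undistortPoints(uv,K,np.array(c['dist'],float)).reshape(-1,2)
    Rm=cv2.Rodrigues(np.array(c['rvec'],float))[0];t=np.array(c['tvec'],float)
    o=-Rm.T@t; d=np.c_[n,np.ones(len(n))]@Rm
    return o+d*((z-o[2])/d[:,2])[:,None]
def depthpt(uv,dep,c):
    uv=np.array(uv,float).reshape(-1,1,2)
    K=np.array([[c['fx'],0,c['cx']],[0,c['fy'],c['cy']],[0,0,1]],float)
    n=cv2.undistortPoints(uv,K,np.array(c['dist'],float)).reshape(-1,2)
    Rm=cv2.Rodrigues(np.array(c['rvec'],float))[0];t=np.array(c['tvec'],float)
    return (np.c_[n,np.ones(len(n))]*np.array(dep)[:,None]-t)@Rm
def blobs(p,lo,hi,amin=15):
    hsv=cv2.cvtColor(p,cv2.COLOR_RGB2HSV)
    m=cv2.inRange(hsv,np.array(lo),np.array(hi))
    n,l,s,ce=cv2.connectedComponentsWithStats(m)
    return [(l==i,s[i],ce[i]) for i in range(1,n) if s[i][4]>=amin]
def shot(n,tag):
    c=bot.get_calibration(n);p,d=bot.read_camera(n)
    cv2.imwrite(f"pics/{tag}.png",p[:,:,::-1])
    return p,d,c
def proj(P,c):
    K=np.array([[c['fx'],0,c['cx']],[0,c['fy'],c['cy']],[0,0,1]],float)
    return cv2.projectPoints(np.array(P,float).reshape(-1,1,3),np.array(c['rvec'],float),np.array(c['tvec'],float),K,np.array(c['dist'],float))[0].reshape(-1,2)
E
python3 - <<'E'
from h import *
np.set_printoptions(precision=4,suppress=True)
for n in ['top','scene']:
    f=dict(np.load(f'pics/{n}0.npz'));p=f['p'];d=f['d'];c=f
    for m,s,ce in blobs(p,(105,120,60),(130,255,255)):
        ys,xs=np.nonzero(m)
        if s[4]>4000 or ce[1]<60: continue
        z=0.131 if s[4]>300 else 0.121
        r=cv2.minAreaRect(np.c_[xs,ys].astype(np.float32))
        q=depthpt(np.c_[xs,ys],d[m],c)
        print(n,'blue',ce,s[4],cast(ce,c,z),'minrect',cast(r[0],c,z), 'corners',cast(cv2.boxPoints(r),c,z)[:,:2].tolist(),'depthmed',np.median(q,0))
    for lo,hi in (((0,120,60),(4,255,255)),((172,120,60),(180,255,255))):
      for m,s,ce in blobs(p,lo,hi,3):
        if ce[1]<60: continue
        print(n,'red',ce,s[4],cast(ce,c,0.046))
f=dict(np.load('pics/top0.npz'))
print('tin',cast([231,240],f,.07),'pipe',cast([163,131],f,.17),'orange',cast([130,190],f,.07))
img=cv2.resize(f['p'][150:270,90:260,::-1],None,fx=4.5,fy=4.5,interpolation=cv2.INTER_CUBIC);cv2.imwrite('pics/topz.png',img)
f=dict(np.load('pics/scene0.npz'))
img=cv2.resize(f['p'][110:210,220:400,::-1],None,fx=4.4,fy=4.4,interpolation=cv2.INTER_CUBIC);cv2.imwrite('pics/scz.png',img)
E
```

```text
top blue [387.4447 167.8381] 1365 [[ 0.6197 -0.2799  0.131 ]] minrect [[ 0.6199 -0.2802  0.131 ]] corners [[0.6523582603518526, -0.22794336313352787], [0.6761571365476571, -0.3116115876366834], [0.587581678027965, -0.3324219497329828], [0.5646465899534199, -0.24950112072628833]] depthmed [ 0.6198 -0.2805  0.1295]
top blue [183.5865 208.8365] 104 [[0.527  0.1957 0.121 ]] minrect [[0.5269 0.1957 0.121 ]] corners [[0.5117450644056039, 0.2130472746314352], [0.5488900426840972, 0.1888171766421462], [0.5419964102763508, 0.1784296878409508], [0.504920264909179, 0.2026648152169065]] depthmed [0.5268 0.1957 0.1198]
top red [130.6389 188.9167] 36 [[0.5851 0.3442 0.046 ]]
top red [122.5 210.5] 4 [[0.5305 0.3632 0.046 ]]
top red [180.5 229.5] 4 [[0.4829 0.2155 0.046 ]]
scene blue [298.6271 135.1525] 59 [[0.5307 0.1937 0.121 ]] minrect [[0.531  0.1933 0.121 ]] corners [[0.5112478168496384, 0.19706615503585667], [0.5103048300113463, 0.21294526739591335], [0.5503587564984773, 0.189547453149446], [0.5509205189753369, 0.1743564560948171]] depthmed [0.5309 0.1923 0.1218]
scene blue [173.0998 265.1776] 1413 [[ 0.6105 -0.27    0.131 ]] minrect [[ 0.6095 -0.2694  0.131 ]] corners [[0.5841863125005924, -0.31260692823437763], [0.5418714696532528, -0.2458459040333828], [0.6353865310271267, -0.22536582116835258], [0.6697712150592721, -0.29058699483062783]] depthmed [ 0.611  -0.2705  0.1316]
scene red [347.     130.9333] 15 [[0.5525 0.3877 0.046 ]]
tin [[0.4561 0.0885 0.07  ]] pipe [[0.7004 0.2381 0.17  ]] orange [[0.579  0.3387 0.07  ]]
```

View pics/topz.png

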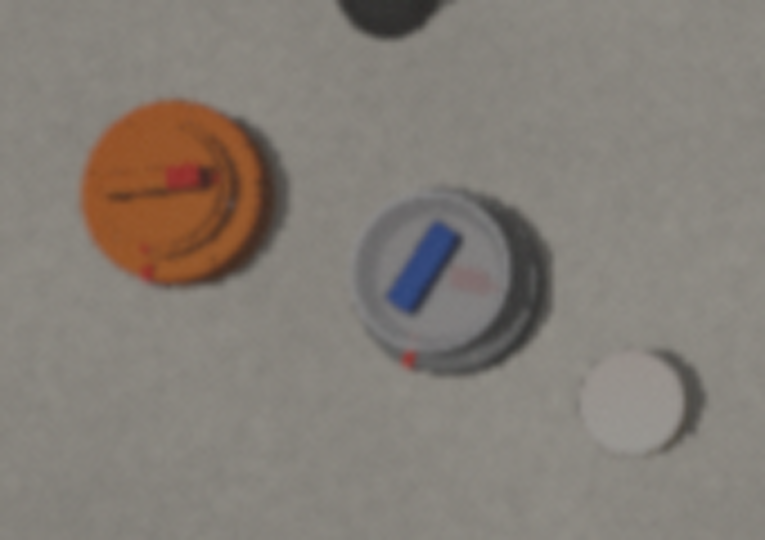

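View pics/scz.png

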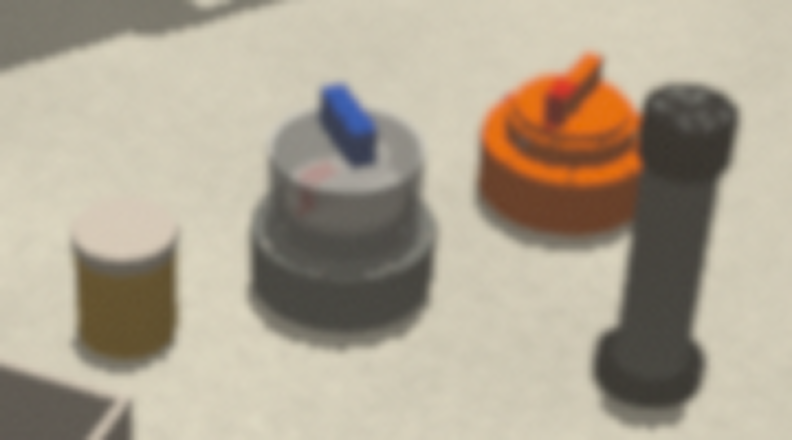

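```bash
cat >> h.py <<'E'
np.set_printoptions(precision=4,suppress=True)
def plan(target,yaw_y=None):
    """shift in tool axes (cm) and x-turn for tool y to world yaw (deg, mod 180), and residual tilt"""
    s=bot.read_state();Rm=R.from_rotvec(s['tcp_rot']).as_matrix()
    dp=Rm.T@(np.array(target)-s['tool_pos'])*100
    yaw=np.degrees(np.arctan2(Rm[1,1],Rm[0,1]))
    print('t',round(s['time'],2),'pos',s['tool_pos'],'dp cm',dp,'tool y yaw',yaw,'x axis',Rm[:,0],'q',s['q'],'F',s['wrist_force'],'w',s['width'])
    if yaw_y is not None:
        t=-(yaw_y-yaw); t=(t+90)%180-90
        print('turn about x: deg',t,'rad',np.radians(t),'alt',np.radians(t-180 if t>0 else t+180))
E
python3 - <<'E'
from h import *
plan([0.527,0.1957,0.20],58)
f=dict(np.load('pics/top0.npz'))
P=cast([194.4,211.8],f,.08);print(P)
ce=np.array([.527,.1957]);v=P[0,:2]-ce
print(np.degrees(np.arctan2(v[1],v[0])))
E
```

```text
t 0.15 pos [0.2594 0.6226 0.2442] dp cm [  4.4687 -29.1019  41.1223] tool y yaw 67.37899078099265 x axis [-0.0008 -0.0016 -1.    ] q [ 1.1391  0.2646  1.6051  0.      1.2737 -0.0369] F [-0.0961 -0.6156  0.628 ] w 1.000370866190899
turn about x: deg 9.378990780992652 rad 0.16369426964251618 alt -2.9778983839472772
[[0.5237 0.1764 0.08  ]]
-99.6677308911331
```

```bash
python3 -m creep '[{"grip":5,"dp":[0,-2.2,3.2],"rotation":[0,0,0]},{"grip":5,"dp":[0,-4.6,6.5],"rotation":[0,0,0]},{"grip":5,"dp":[0,-6.9,9.7],"rotation":[0,0,0]},{"grip":5,"dp":[0,-9.2,13],"rotation":[0,0,0]},{"grip":5,"dp":[0,-11.5,16.2],"rotation":[0,0,0]}]' 20
python3 -m creep '[{"grip":5,"dp":[0,-2.2,3.2],"rotation":[0.04,0,0]},{"grip":5,"dp":[0,-4.6,6.5],"rotation":[0.08,0,0]},{"grip":5,"dp":[0,-6.9,9.7],"rotation":[0.12,0,0]},{"grip":5,"dp":[0,-9.2,13],"rotation":[0.16,0,0]},{"grip":5,"dp":[0,-9.2,13],"rotation":[0.16,0,0]}]'
python3 - <<'E'
from h import *
plan([0.528,0.1955,0.24],58)
E
```

```text
time: 0.57
tool_pos: [0.3653, 0.4528, 0.2448]
tcp_rot: [0.309, 1.549, -0.31]
wrist_force: [1.4, 0.5, 0.3]
width: 0.581
time: 0.98
tool_pos: [0.4526, 0.314, 0.2451]
tcp_rot: [0.438, 1.523, -0.442]
wrist_force: [0.2, 0.8, 0.4]
width: 0.584
t 0.98 pos [0.4526 0.314  0.2451] dp cm [ 0.5598 -6.0125 12.6933] tool y yaw 57.81487614714407 x axis [ 0.0016 -0.0033 -1.    ] q [ 0.5636  0.0299  1.8709 -0.0039  1.2412 -0.4442] F [0.2399 0.8478 0.3512] w 0.5838287721650938
turn about x: deg -0.1851238528559236 rad -0.0032310207563133746 alt 3.13836163283348
```

```bash
python3 -m creep '[{"grip":5,"dp":[0,-1.5,3.2],"rotation":[0,0,0]},{"grip":5,"dp":[0,-3,6.4],"rotation":[0,0,0]},{"grip":5,"dp":[0.3,-4.5,9.5],"rotation":[0,0,0]},{"grip":5,"dp":[0.5,-6,12.7],"rotation":[0,0,0]},{"grip":5,"dp":[0.5,-6,12.7],"rotation":[0,0,0]}]'
python3 - <<'E'
from h import *
plan([0.528,0.1955,0.18],58)
p,d,c=shot('wrist','w1')
for m,s,ce in blobs(p,(105,120,40),(130,255,255),100):
    ys,xs=np.nonzero(m);r=cv2.minAreaRect(np.c_[xs,ys].astype(np.float32))
    B=cast(cv2.boxPoints(r),c,.121)
    e=[np.linalg.norm(B[1]-B[0]),np.linalg.norm(B[2]-B[1])];v=(B[1]-B[0]) if e[0]>e[1] else B[2]-B[1]
    q=depthpt(np.c_[xs,ys],d[m],c)
    print(ce,s,cast(ce,c,.121),cast(r[0],c,.121),e,np.degrees(np.arctan2(v[1],v[0])),np.median(q,0))
E
```

```text
time: 1.4
tool_pos: [0.5282, 0.1973, 0.2396]
tcp_rot: [0.436, 1.525, -0.44]
wrist_force: [-0.7, 0.2, -0.1]
width: 0.587
t 1.4 pos [0.5282 0.1973 0.2396] dp cm [ 5.9578 -0.1507  0.0666] tool y yaw 57.98554886185217 x axis [ 0.0007 -0.0029 -1.    ] q [ 0.3151  0.0584  1.8515 -0.0031  1.2319 -0.6959] F [-0.6872  0.1892 -0.0548] w 0.5865625454618143
turn about x: deg -0.01445113814781962 rad -0.0002522199413400074 alt 3.141340433648453
[256.8048 186.2672] [248 158  19  58 958] [[0.5262 0.198  0.121 ]] [[0.5264 0.198  0.121 ]] [np.float64(0.014259434721289444), np.float64(0.04835983303732067)] -31.555808778510393 [0.5262 0.1981 0.12  ]
```

View pics/w1.png

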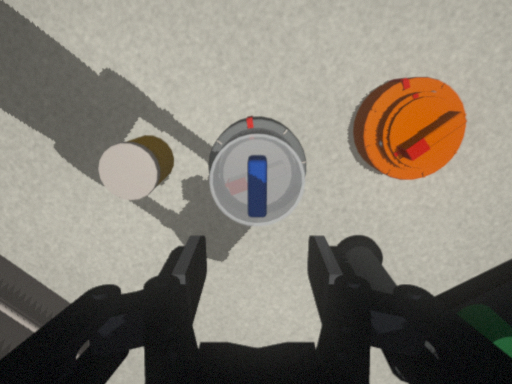

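```bash
python3 -m creep '[{"grip":5,"dp":[3.5,-0.1,-0.1],"rotation":[0,0,0]},{"grip":5,"dp":[7,-0.1,-0.1],"rotation":[0,0,0]},{"grip":5,"dp":[10,-0.1,-0.1],"rotation":[0,0,0]},{"grip":5,"dp":[12.4,-0.1,-0.1],"rotation":[0,0,0]},{"grip":5,"dp":[12.4,-0.1,-0.1],"rotation":[0,0,0]}]'
python3 -m creep '[{"grip":2.5,"dp":[0,0,0],"rotation":[0,0,0]},{"grip":2,"dp":[0,0,0],"rotation":[0,0,0]},{"grip":1.2,"dp":[0,0,0],"rotation":[0,0,0]},{"grip":1.2,"dp":[0,0,0],"rotation":[0,0,0]},{"grip":1.2,"dp":[0,0,0],"rotation":[0,0,0]}]' 30
python3 - <<'E'
from h import *
plan([0.528,0.1955,0.18],58)
p,d,c=shot('wrist','w2')
E
```

```text
time: 1.87
tool_pos: [0.5192, 0.201, 0.1101]
tcp_rot: [0.43, 1.537, -0.439]
wrist_force: [-1.4, -0.6, -0.8]
width: 0.586
time: 2.28
tool_pos: [0.5259, 0.2021, 0.1185]
tcp_rot: [0.436, 1.524, -0.433]
wrist_force: [-0.6, -0.7, 2.6]
width: 0.181
t 2.28 pos [0.5259 0.2021 0.1185] dp cm [-6.1543 -0.4342  0.5394] tool y yaw 58.21560836392957 x axis [ 0.0036  0.0013 -1.    ] q [ 0.3226  0.1655  1.971   0.0002  1.0013 -0.6935] F [-0.551 -0.68   2.635] w 0.18146113644802175
turn about x: deg 0.21560836392956162 rad 0.0037630758454090295 alt -3.1378295777443843
```

View pics/w2.png

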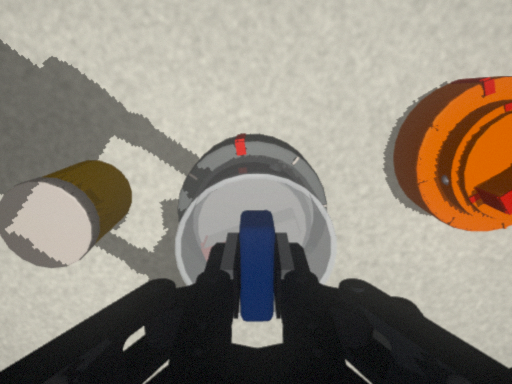

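Both pads hold the blue bar at (257,265), and the opening reads 15.5 mm against the 16 mm bar. Lifting straight up.

```bash
python3 -m creep '[{"grip":1.2,"dp":[-0.5,0,0],"rotation":[0,0,0]},{"grip":1.2,"dp":[-1.2,0,0],"rotation":[0,0,0]},{"grip":1.2,"dp":[-2.2,0,0],"rotation":[0,0,0]},{"grip":1.2,"dp":[-3.2,0,0],"rotation":[0,0,0]},{"grip":1.2,"dp":[-4.2,0,0],"rotation":[0,0,0]}]' 30
python3 -m creep '[{"grip":1.2,"dp":[-2,0,0],"rotation":[0,0,0]},{"grip":1.2,"dp":[-4.5,0,0],"rotation":[0,0,0]},{"grip":1.2,"dp":[-7.5,0,0],"rotation":[0,0,0]},{"grip":1.2,"dp":[-11,0,0],"rotation":[0,0,0]},{"grip":1.2,"dp":[-13,0,0],"rotation":[0,0,0]}]'
python3 -m creep '[{"grip":1.2,"dp":[0,0,0],"rotation":[0,0,0]},{"grip":1.2,"dp":[0,0,0],"rotation":[0,0,0]}]'
python3 - <<'E'
from h import *
p,d,c=shot('scene','s3')
f=dict(np.load('pics/top0.npz'));m=[x for x in blobs(f['p'],(105,120,60),(130,255,255)) if x[1][4]>1000][0]
plan([0.619,-0.278,0.289],58)
p,d,c=shot('top','t3')
E
```

```text
time: 2.75
tool_pos: [0.5248, 0.2015, 0.1597]
tcp_rot: [0.435, 1.526, -0.434]
wrist_force: [0.0, -0.6, -0.6]
width: 0.178
time: 3.17
tool_pos: [0.5258, 0.2019, 0.2937]
tcp_rot: [0.437, 1.522, -0.432]
wrist_force: [0.4, 0.6, -0.1]
width: 0.182
time: 3.33
tool_pos: [0.5256, 0.2018, 0.2912]
tcp_rot: [0.437, 1.523, -0.432]
wrist_force: [-0.5, -0.5, -1.3]
width: 0.177
t 3.38 pos [0.5245 0.2014 0.289 ] dp cm [ -0.0108 -35.7753  33.2887] tool y yaw 58.21248922425343 x axis [ 0.0011  0.0003 -1.    ] q [ 0.3224  0.0245  1.7955 -0.      1.3205 -0.6936] F [ 0.2494 -0.4875 -0.5561] w 0.17818939171237355
turn about x: deg 0.21248922425343153 rad 0.00370863658823097 alt -3.137884017001562
```

View pics/s3.png

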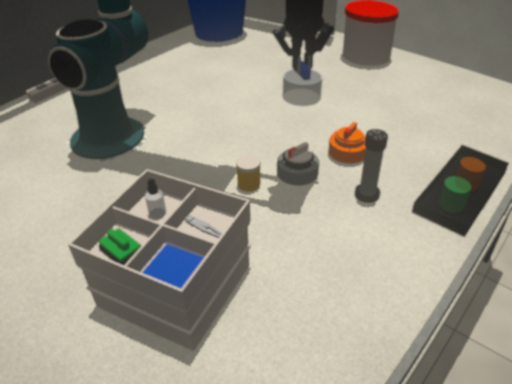

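View pics/t3.png

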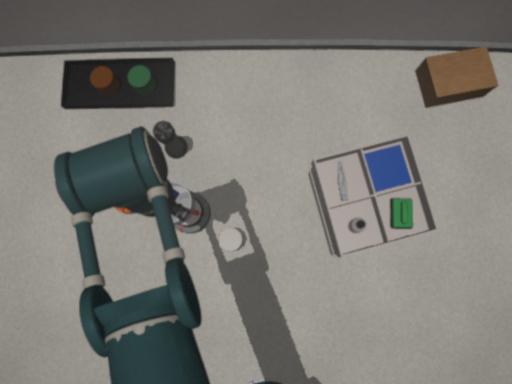

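The cap is in the gripper, clear of the timer, and the timer is in place (scene: cap at (302,85), timer at (298,165)). Moving to the liner.

```bash
python3 -m creep '[{"grip":1.2,"dp":[0,-1.5,1.4],"rotation":[0,0,0]},{"grip":1.2,"dp":[0,-4,3.7],"rotation":[0,0,0]},{"grip":1.2,"dp":[0,-6.5,6],"rotation":[0,0,0]},{"grip":1.2,"dp":[0,-9,8.4],"rotation":[0,0,0]},{"grip":1.2,"dp":[0,-11.5,10.7],"rotation":[0,0,0]}]' 30
python3 -m creep '[{"grip":1.2,"dp":[0,-2.5,2.3],"rotation":[0,0,0]},{"grip":1.2,"dp":[0,-5,4.6],"rotation":[0,0,0]},{"grip":1.2,"dp":[0,-7.5,7],"rotation":[0,0,0]},{"grip":1.2,"dp":[0,-10,9.3],"rotation":[0,0,0]},{"grip":1.2,"dp":[0,-12.5,11.6],"rotation":[0,0,0]}]'
python3 -m creep '[{"grip":1.2,"dp":[0,-2.5,2.3],"rotation":[0,0,0]},{"grip":1.2,"dp":[0,-5,4.6],"rotation":[0,0,0]},{"grip":1.2,"dp":[0,-7.5,7],"rotation":[0,0,0]},{"grip":1.2,"dp":[0,-9.5,8.9],"rotation":[0,0,0]},{"grip":1.2,"dp":[0,-11,10.3],"rotation":[0,0,0]}]'
python3 -m creep '[{"grip":1.2,"dp":[0,0,0],"rotation":[0,0,0]},{"grip":1.2,"dp":[0,0,0],"rotation":[0,0,0]}]'
python3 - <<'E'
from h import *
plan([0.619,-0.277,0.289],58)
p,d,c=shot('wrist','w4')
p,d,c=shot('scene','s4')
E
```

```text
time: 3.85
tool_pos: [0.5537, 0.046, 0.2858]
tcp_rot: [0.433, 1.531, -0.435]
wrist_force: [-0.5, -0.4, 0.0]
width: 0.176
time: 4.27
tool_pos: [0.5864, -0.1214, 0.2856]
tcp_rot: [0.435, 1.531, -0.435]
wrist_force: [0.9, -0.1, -0.9]
width: 0.175
time: 4.68
tool_pos: [0.6162, -0.2701, 0.2851]
tcp_rot: [0.436, 1.531, -0.436]
wrist_force: [-0.3, -0.2, -0.4]
width: 0.175
time: 4.85
tool_pos: [0.6161, -0.2684, 0.2852]
tcp_rot: [0.438, 1.531, -0.436]
wrist_force: [-0.6, -0.2, 0.2]
width: 0.176
t 4.85 pos [ 0.6161 -0.2684  0.2852] dp cm [-0.383  -0.5736  0.7007] tool y yaw 58.09107808346171 x axis [-0.0044  0.0025 -1.    ] q [-0.4481  0.2409  1.5593  0.0003  1.3464 -1.4621] F [-0.5649 -0.1742  0.2299] w 0.1761170275309385
turn about x: deg 0.09107808346170998 rad 0.001589612432813034 alt -3.1400030411569806
```

View pics/w4.png

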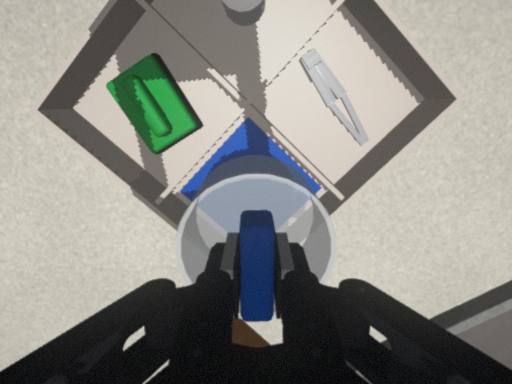

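View pics/s4.png

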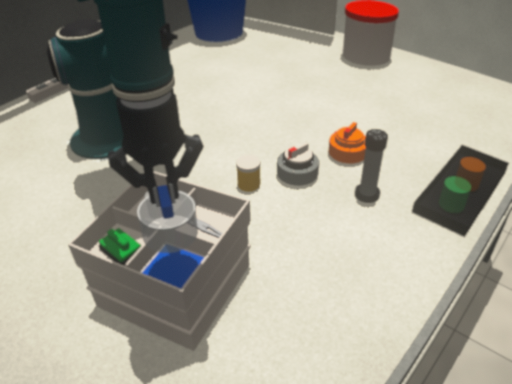

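```bash
python3 - <<'E'
from h import *
c=bot.get_calibration('wrist')
A=cast([[40,105],[455,97]],c,.174);X=cast([250,104],c,.167)[0]
mid=A.mean(0);v=A[1]-A[0];print(A,X,mid,np.linalg.norm(v))
u=v[:2]/np.linalg.norm(v[:2]);n=np.array([u[1],-u[0]])
print(X[:2]+n*.0778,X[:2]-n*.0778, mid[:2]+n*.0778)
print('blue apex',cast([250,117],c,.131))
P=X[:2]+n*.0778
plan([P[0],P[1],.285],58)
E
```

```text
[[ 0.4755 -0.3674  0.174 ]
 [ 0.6312 -0.1057  0.174 ]] [ 0.5564 -0.236   0.167 ] [ 0.5534 -0.2366  0.174 ] 0.30453117124862866
[ 0.6232 -0.2757] [ 0.4895 -0.1962] [ 0.6202 -0.2764]
blue apex [[ 0.566  -0.2429  0.131 ]]
t 4.95 pos [ 0.6164 -0.2669  0.2864] dp cm [ 0.1349 -0.3961  1.0471] tool y yaw 58.213158006739604 x axis [-0.0029  0.002  -1.    ] q [-0.4459  0.2389  1.5596  0.0005  1.3466 -1.462 ] F [-0.3627  0.7415 -0.8871] w 0.18208313449626817
turn about x: deg 0.2131580067396044 rad 0.0037203090445943597 alt -3.137872344545199
```

```bash
python3 -m creep '[{"grip":1.2,"dp":[0,-0.5,0.8],"rotation":[0,0,0]},{"grip":1.2,"dp":[2,-0.5,0.8],"rotation":[0,0,0]},{"grip":1.2,"dp":[4,-0.5,0.8],"rotation":[0,0,0]},{"grip":1.2,"dp":[6,-0.5,0.8],"rotation":[0,0,0]},{"grip":1.2,"dp":[7.3,-0.5,0.8],"rotation":[0,0,0]}]' 30
python3 -m creep '[{"grip":1.2,"dp":[0,0,0],"rotation":[0,0,0]},{"grip":1.2,"dp":[0,0,0],"rotation":[0,0,0]},{"grip":1.2,"dp":[0.3,0,0],"rotation":[0,0,0]}]'
python3 - <<'E'
from h import *
plan([0.622,-0.277,0.2045],58)
p,d,c=shot('wrist','w5')
E
```

```text
time: 5.37
tool_pos: [0.6208, -0.2751, 0.213]
tcp_rot: [0.434, 1.529, -0.434]
wrist_force: [-0.6, 0.9, -0.7]
width: 0.178
time: 5.62
tool_pos: [0.6226, -0.2765, 0.2143]
tcp_rot: [0.434, 1.524, -0.435]
wrist_force: [-0.2, 0.2, 0.4]
width: 0.177
t 5.62 pos [ 0.6226 -0.2765  0.2143] dp cm [ 0.983  -0.0779 -0.0296] tool y yaw 58.243975893576824 x axis [ 0.0029 -0.0015 -1.    ] q [-0.4544  0.2928  1.6252 -0.      1.2203 -1.471 ] F [-0.2137  0.2103  0.3884] w 0.17711987110576083
turn about x: deg 0.24397589357681682 rad 0.0042581826384107384 alt -3.1373344709513824
```

View pics/w5.png

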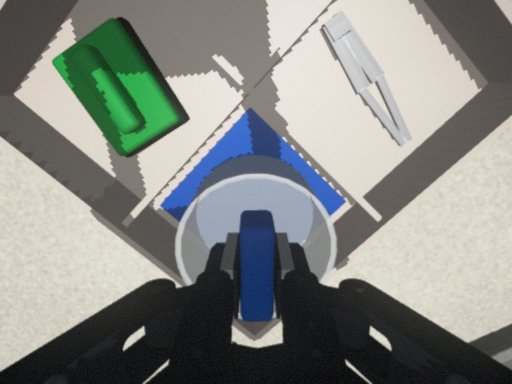

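The cap at (257,240) sits centred between the liner's visible side corners (162,208) and (345,205). I'll go down gently until it touches.

```bash
python3 -m creep '[{"grip":1.2,"dp":[0.2,0,0],"rotation":[0,0,0]},{"grip":1.2,"dp":[0.4,0,0],"rotation":[0,0,0]},{"grip":1.2,"dp":[0.4,0,0],"rotation":[0,0,0]}]' 30
python3 -m creep '[{"grip":1.2,"dp":[0.15,0,0],"rotation":[0,0,0]},{"grip":1.2,"dp":[0.3,0,0],"rotation":[0,0,0]},{"grip":1.2,"dp":[0.3,0,0],"rotation":[0,0,0]}]' 
python3 -m creep '[{"grip":1.2,"dp":[0.1,0,0],"rotation":[0,0,0]},{"grip":1.2,"dp":[0.2,0,0],"rotation":[0,0,0]},{"grip":1.2,"dp":[0.2,0,0],"rotation":[0,0,0]}]' 
```

```text
time: 5.92
tool_pos: [0.6215, -0.2763, 0.2086]
tcp_rot: [0.435, 1.526, -0.435]
wrist_force: [0.1, 0.2, -1.0]
width: 0.177
time: 6.17
tool_pos: [0.6212, -0.2762, 0.2049]
tcp_rot: [0.435, 1.527, -0.435]
wrist_force: [-0.3, -0.1, -0.5]
width: 0.178
time: 6.42
tool_pos: [0.6215, -0.2768, 0.2044]
tcp_rot: [0.434, 1.526, -0.435]
wrist_force: [-1.9, -0.7, 3.5]
width: 0.184
```

Contact is at z 0.2044, as predicted, with 3.5 N upward. Releasing.

```bash
python3 -m creep '[{"grip":2,"dp":[0,0,0],"rotation":[0,0,0]},{"grip":2.5,"dp":[0,0,0],"rotation":[0,0,0]},{"grip":3.5,"dp":[0,0,0],"rotation":[0,0,0]},{"grip":4.5,"dp":[0,0,0],"rotation":[0,0,0]},{"grip":4.5,"dp":[0,0,0],"rotation":[0,0,0]}]' 20
python3 -m creep '[{"grip":4.5,"dp":[-1.5,0,0],"rotation":[0,0,0]},{"grip":4.5,"dp":[-4,0,0],"rotation":[0,0,0]},{"grip":4.5,"dp":[-7,0,0],"rotation":[0,0,0]},{"grip":4.5,"dp":[-10,0,0],"rotation":[0,0,0]},{"grip":4.5,"dp":[-10,0,0],"rotation":[0,0,0]}]' 
python3 - <<'E'
from h import *
plan([0.5265,0.199,0.25])
p,d,c=shot('wrist','w6')
for m,s,ce in blobs(p,(105,120,40),(130,255,255),100): print(ce,s[4],cast(ce,c,.207))
p,d,c=shot('scene','s6')
E
```

```text
time: 6.83
tool_pos: [0.6214, -0.2761, 0.2029]
tcp_rot: [0.435, 1.527, -0.435]
wrist_force: [-0.7, 0.2, 0.0]
width: 0.525
time: 7.25
tool_pos: [0.6244, -0.2776, 0.3117]
tcp_rot: [0.432, 1.515, -0.436]
wrist_force: [-0.0, 0.7, 1.2]
width: 0.524
t 7.25 pos [ 0.6244 -0.2776  0.3117] dp cm [  5.8081  35.3493 -33.491 ] tool y yaw 58.218865352013964 x axis [ 0.0111 -0.0053 -0.9999] q [-0.4548  0.2408  1.5116  0.0001  1.3769 -1.4709] F [-0.012   0.7303  1.2471] w 0.5238659677978708
[251.1469 139.749 ] 2151 [[ 0.5875 -0.2598  0.207 ]]
[254.3166 191.7282] 1137 [[ 0.6227 -0.279   0.207 ]]
```

View pics/w6.png

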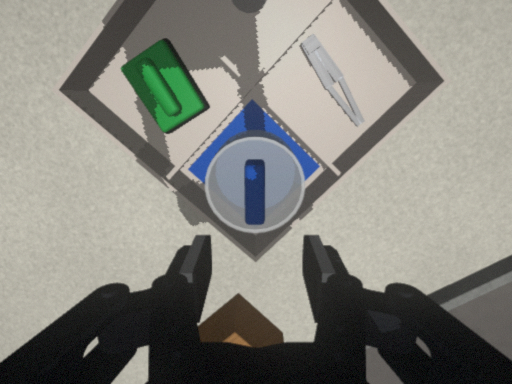

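View pics/s6.png

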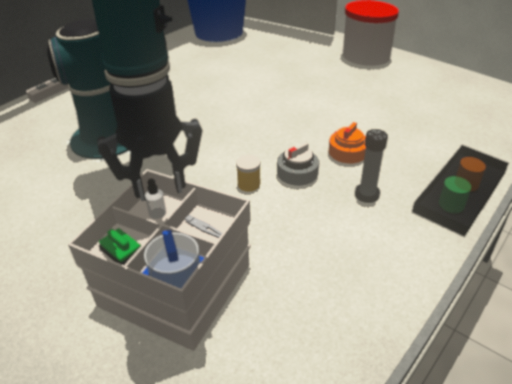

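Cap stands upright on the liner: the bar is at (254,192) in the wrist view, within about 3 mm of the computed centre. Going back to the timer.

```bash
python3 -m creep '[{"grip":3.5,"dp":[0,2.2,-2.1],"rotation":[0,0,0]},{"grip":3.5,"dp":[0,5,-4.7],"rotation":[0,0,0]},{"grip":3.5,"dp":[0,7.7,-7.3],"rotation":[0,0,0]},{"grip":3.5,"dp":[0,10.4,-9.9],"rotation":[0,0,0]},{"grip":3.5,"dp":[0,13,-12.3],"rotation":[0,0,0]}]' 20
python3 -m creep '[{"grip":3.5,"dp":[0,2.6,-2.5],"rotation":[0,0,0]},{"grip":3.5,"dp":[0,5.2,-5],"rotation":[0,0,0]},{"grip":3.5,"dp":[0,7.8,-7.4],"rotation":[0,0,0]},{"grip":3.5,"dp":[0,10.4,-9.9],"rotation":[0,0,0]},{"grip":3.5,"dp":[0,13,-12.3],"rotation":[0,0,0]}]'
python3 -m creep '[{"grip":3.5,"dp":[1,2.6,-2.5],"rotation":[0,0,0]},{"grip":3.5,"dp":[3,5.2,-5],"rotation":[0,0,0]},{"grip":3.5,"dp":[5,7.4,-7.2],"rotation":[0,0,0]},{"grip":3.5,"dp":[6,9.2,-8.8],"rotation":[0,0,0]},{"grip":3.5,"dp":[6,9.2,-8.8],"rotation":[0,0,0]}]'
python3 -m creep '[{"grip":3.5,"dp":[0,0,0],"rotation":[0.12,0,0]},{"grip":3.5,"dp":[0,0,0],"rotation":[0.24,0,0]},{"grip":3.5,"dp":[0,0,0],"rotation":[0.36,0,0]},{"grip":3.5,"dp":[0,0,0],"rotation":[0.48,0,0]},{"grip":3.5,"dp":[0,0,0],"rotation":[0.6,0,0]}]'
python3 -m creep '[{"grip":3.5,"dp":[0,0,0],"rotation":[0.12,0,0]},{"grip":3.5,"dp":[0,0,0],"rotation":[0.24,0,0]},{"grip":3.5,"dp":[0,0,0],"rotation":[0.36,0,0]},{"grip":3.5,"dp":[0,0,0],"rotation":[0.48,0,0]},{"grip":3.5,"dp":[0,0,0],"rotation":[0.57,0,0]}]'
python3 -m creep '[{"grip":3.5,"dp":[0,0,0],"rotation":[0,0,0]},{"grip":3.5,"dp":[0,0,0],"rotation":[0,0,0]}]'
python3 - <<'E'
from h import *
plan([0.5265,0.199,0.23],-9.7)
p,d,c=shot('wrist','w7')
for lo,hi in (((0,100,50),(5,255,255)),((170,100,50),(180,255,255))):
  for m,s,ce in blobs(p,lo,hi,20): print('red',ce,s,'z46',cast(ce,c,.046),'z86',cast(ce,c,.086))
E
```

```text
time: 7.77
tool_pos: [0.5836, -0.0991, 0.3009]
tcp_rot: [0.435, 1.53, -0.435]
wrist_force: [1.1, 0.8, -0.1]
width: 0.41
time: 8.18
tool_pos: [0.5475, 0.0759, 0.3011]
tcp_rot: [0.434, 1.53, -0.436]
wrist_force: [0.6, 0.2, 0.4]
width: 0.41
time: 8.6
tool_pos: [0.5187, 0.202, 0.2377]
tcp_rot: [0.43, 1.536, -0.435]
wrist_force: [-0.1, -0.2, 0.8]
width: 0.409
time: 9.02
tool_pos: [0.5223, 0.1981, 0.2419]
tcp_rot: [0.901, 1.377, -0.904]
wrist_force: [0.5, -0.5, 0.4]
width: 0.411
time: 9.43
tool_pos: [0.5224, 0.198, 0.242]
tcp_rot: [1.324, 1.13, -1.328]
wrist_force: [-0.7, -0.1, 0.4]
width: 0.409
time: 9.6
tool_pos: [0.5225, 0.1982, 0.2423]
tcp_rot: [1.319, 1.134, -1.322]
wrist_force: [0.3, 0.2, 0.4]
width: 0.406
t 9.6 pos [0.5225 0.1982 0.2423] dp cm [ 1.2291  0.3851 -0.1368] tool y yaw -8.69819075385402 x axis [-0.0016 -0.0007 -1.    ] q [ 0.3182  0.0479  1.8574 -0.0002  1.2381  0.47  ] F [0.2897 0.2104 0.3559] w 0.4064030374833322
turn about x: deg 1.0018092461459815 rad 0.01748486982216969 alt -3.1241077837676237
red [304.5585  10.8538] [296   0  18  31 342] z46 [[0.5883 0.337  0.046 ]] z86 [[0.5816 0.3288 0.086 ]]
red [218.9273 157.6545] [215 154   9   8  55] z46 [[0.4854 0.215  0.046 ]] z86 [[0.4914 0.2219 0.086 ]]
red [228.7826 163.3043] [227 161   5   6  23] z46 [[0.4945 0.2076 0.046 ]] z86 [[0.4994 0.2154 0.086 ]]
red [262.9706 197.7185] [256 189  14  19 238] z46 [[0.5243 0.1646 0.046 ]] z86 [[0.5256 0.1777 0.086 ]]
```

View pics/w7.png

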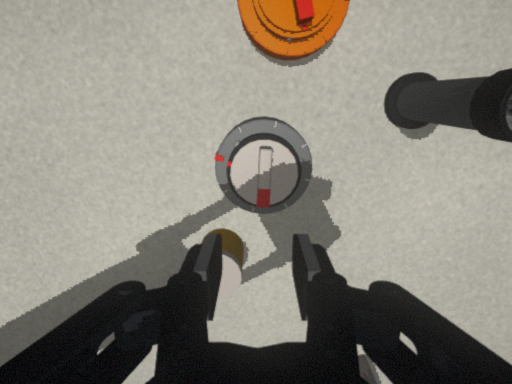

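```bash
python3 - <<'E'
from h import *
c=bot.get_calibration('wrist')
p=cv2.imread('pics/w7.png')
cv2.imwrite('pics/w7z.png',cv2.resize(p[110:220,205:325],None,fx=5,fy=5,interpolation=cv2.INTER_CUBIC))
g=cv2.cvtColor(p,cv2.COLOR_BGR2GRAY)
E
```

```text
(no output)
```

View pics/w7z.png

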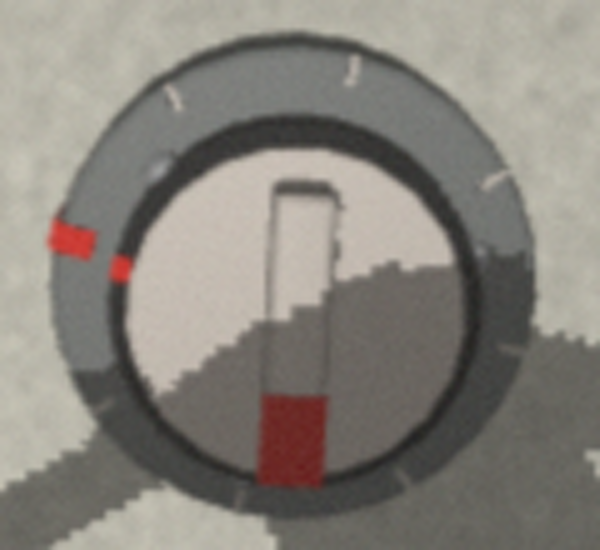

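```bash
python3 - <<'E'
from h import *
c=bot.get_calibration('wrist')
def q(X,Y,z): return cast([204.6+X/5,109.6+Y/5],c,z)[0]
far=q(304,194,.086);near=q(291.5,486,.086)
ctr=(far+near)/2;disc=q(297,313,.066);col=q(296,303,.06);hou=q(293,277,.045)
print(far,near,np.linalg.norm(far-near),'centres',ctr,disc,col,hou)
C=(ctr+disc+col+hou)[:2]/4
m1=cast([218.9,157.65],c,.046)[0];m2=q(121,268,.06)
a=lambda v:np.degrees(np.arctan2(v[1],v[0]))
print('C',C,'mark r',np.linalg.norm(m1[:2]-C),np.linalg.norm(m2[:2]-C),'ang',a(m1[:2]-C),a(m2[:2]-C),a(m1[:2]-hou[:2]))
pa=a(near-far);ma=a(m1[:2]-C)
print('pointer ang',pa,'to go deg',(pa-ma)%360,'dial',1.9-np.radians((pa-ma)%360))
plan([C[0],C[1],.10],pa+90)
E
```

```text
[0.5347 0.224  0.086 ] [0.5243 0.1688 0.086 ] 0.05620015411212533 centres [0.5295 0.1964 0.086 ] [0.53   0.1974 0.066 ] [0.53   0.1981 0.06  ] [0.53   0.2002 0.045 ]
C [0.5299 0.198 ] mark r 0.047570565686359645 0.03576157631231471 ang 158.89824147813687 159.56247043623924 161.43002020767847
pointer ang -100.71685229045865 to go deg 100.3849062314045 dial 0.14795286695621868
t 9.65 pos [0.5226 0.1984 0.2425] dp cm [14.2537  0.7366 -0.0872] tool y yaw -8.698276450163947 x axis [-0.0012 -0.0006 -1.    ] q [ 0.3183  0.0478  1.8571 -0.0002  1.238   0.4702] F [-0.3624  0.7692  0.3924] w 0.4085680137087844
turn about x: deg 2.0185758402947016 rad 0.035230794614353765 alt -3.1063618589754394
```

```bash
python3 -m creep '[{"grip":3.5,"dp":[3,0.5,0],"rotation":[0.035,0,0]},{"grip":3.5,"dp":[6,0.75,0],"rotation":[0.035,0,0]},{"grip":3.5,"dp":[9,0.75,0],"rotation":[0.035,0,0]},{"grip":3.5,"dp":[11.5,0.75,0],"rotation":[0.035,0,0]},{"grip":3.5,"dp":[13.5,0.75,0],"rotation":[0.035,0,0]}]' 20
python3 -m creep '[{"grip":3.5,"dp":[0.7,0,0],"rotation":[0,0,0]},{"grip":3.5,"dp":[1.2,0,0],"rotation":[0,0,0]},{"grip":3.5,"dp":[1.2,0,0],"rotation":[0,0,0]},{"grip":3.5,"dp":[1.2,0,0],"rotation":[0,0,0]}]'
python3 - <<'E'
from h import *
plan([.53,.1975,.083],-10.7)
p,d,c=shot('wrist','w8')
E
```

```text
time: 10.07
tool_pos: [0.529, 0.1971, 0.1056]
tcp_rot: [1.343, 1.116, -1.348]
wrist_force: [0.4, -0.5, -0.2]
width: 0.409
time: 10.4
tool_pos: [0.5313, 0.198, 0.0974]
tcp_rot: [1.348, 1.113, -1.345]
wrist_force: [-0.2, 0.6, -0.1]
width: 0.408
t 10.4 pos [0.5313 0.198  0.0974] dp cm [ 1.4429 -0.119   0.0755] tool y yaw -10.799824600370565 x axis [ 0.0017  0.0005 -1.    ] q [ 0.3128  0.1977  1.977  -0.      0.9651  0.5013] F [-0.1646  0.5692 -0.0528] w 0.40787728855145217
turn about x: deg -0.0998246003705674 rad -0.0017422679509539526 alt 3.139850385638839
```

View pics/w8.png

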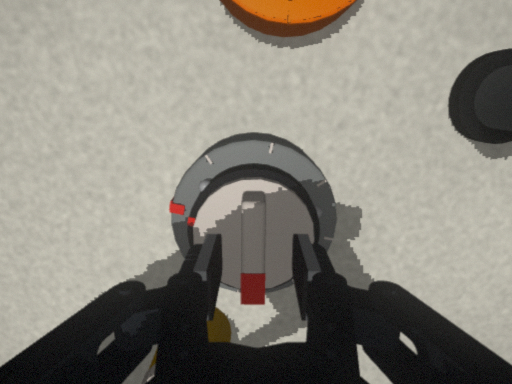

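The fingers straddle the fin symmetrically: the fin is at column 254, the finger midpoint at 256. Going down, then pinching.

```bash
python3 -m creep '[{"grip":3.5,"dp":[0.5,-0.1,0],"rotation":[0,0,0]},{"grip":3.5,"dp":[1.1,-0.1,0],"rotation":[0,0,0]},{"grip":2,"dp":[1.1,-0.1,0],"rotation":[0,0,0]},{"grip":1.5,"dp":[1.1,-0.1,0],"rotation":[0,0,0]},{"grip":1.0,"dp":[1.1,-0.1,0],"rotation":[0,0,0]}]' 25
python3 -m creep '[{"grip":0.8,"dp":[0,0,0],"rotation":[0,0,0]},{"grip":0.8,"dp":[0,0,0],"rotation":[0,0,0]}]'
python3 -m creep '[{"grip":0.8,"dp":[0.3,0,0],"rotation":[0,0,0]},{"grip":0.8,"dp":[0.6,0,0],"rotation":[0,0,0]},{"grip":0.8,"dp":[0.6,0,0],"rotation":[0,0,0]}]'
```

```text
time: 10.87
tool_pos: [0.5293, 0.1979, 0.0852]
tcp_rot: [1.347, 1.114, -1.347]
wrist_force: [0.1, -0.0, -2.7]
width: 0.137
time: 11.03
tool_pos: [0.5293, 0.1979, 0.0852]
tcp_rot: [1.347, 1.114, -1.347]
wrist_force: [0.9, 0.1, -1.4]
width: 0.136
time: 11.28
tool_pos: [0.53, 0.1982, 0.0848]
tcp_rot: [1.347, 1.114, -1.347]
wrist_force: [-13.6, -4.2, 32.3]
width: 0.135
```

```bash
python3 -m creep '[{"grip":0.8,"dp":[-0.15,-0.1,0],"rotation":[0,0,0]},{"grip":0.8,"dp":[-0.25,-0.1,0],"rotation":[0,0,0]},{"grip":0.8,"dp":[-0.25,-0.1,0],"rotation":[0,0,0]}]'
python3 - <<'E'
from h import *
plan([.53,.1975,.083],-10.7); print(bot.read_state()['torque'])
E
```

```text
time: 11.53
tool_pos: [0.5295, 0.1981, 0.0849]
tcp_rot: [1.348, 1.112, -1.345]
wrist_force: [-4.0, -2.4, 14.4]
width: 0.128
t 11.53 pos [0.5295 0.1981 0.0849] dp cm [0.194  0.0576 0.0529] tool y yaw -10.824266316667817 x axis [ 0.0024  0.0001 -1.    ] q [ 0.3143  0.2101  1.9889 -0.0008  0.9402  0.5037] F [-3.9839 -2.4307 14.4321] w 0.1281032782631366
turn about x: deg -0.12426631666781418 rad -0.002168856375179266 alt 3.1394237972146137
[-0.5212  0.8738 -0.0726]
```

```bash
python3 -m creep '[{"grip":0.8,"dp":[0.06,0,0],"rotation":[0.03,0,0]},{"grip":0.8,"dp":[0.06,0,0],"rotation":[0.09,0,0]},{"grip":0.8,"dp":[0.06,0,0],"rotation":[0.15,0,0]},{"grip":0.8,"dp":[0.06,0,0],"rotation":[0.2,0,0]},{"grip":0.8,"dp":[0.06,0,0],"rotation":[0.2,0,0]}]'
python3 - <<'E'
from h import *
plan([.53,.1975,.083],-10.7); print(bot.read_state()['torque'])
p,d,c=shot('wrist','w9')
for lo,hi in (((0,100,50),(5,255,255)),((170,100,50),(180,255,255))):
  for m,s,ce in blobs(p,lo,hi,20): print('red',ce,s,'z46',cast(ce,c,.046),'z86',cast(ce,c,.086))
E
```

```text
time: 11.95
tool_pos: [0.5298, 0.1981, 0.0849]
tcp_rot: [1.492, 0.997, -1.489]
wrist_force: [-6.8, -4.4, 17.7]
width: 0.131
t 11.95 pos [0.5298 0.1981 0.0849] dp cm [0.1919 0.0368 0.0489] tool y yaw -22.386183055607585 x axis [ 0.0027 -0.0001 -1.    ] q [ 0.3143  0.2105  1.9885 -0.0012  0.9401  0.7057] F [-6.8087 -4.3798 17.7281] w 0.13099145307822174
turn about x: deg -11.686183055607586 rad -0.20396237131112396 alt 2.9376302822786693
[-0.7209  1.0017 -0.0773]
red [173.8931 231.0755] [166 224  17  13 159] z46 [[0.4859 0.2149 0.046 ]] z86 [[0.5032 0.2271 0.086 ]]
red [188.3729 242.4746] [185 238   7  10  59] z46 [[0.4905 0.2052 0.046 ]] z86 [[0.5067 0.2198 0.086 ]]
red [256.663  303.2283] [243 287  28  33 819] z46 [[0.5114 0.1518 0.046 ]] z86 [[0.5226 0.1791 0.086 ]]
```

View pics/w9.png

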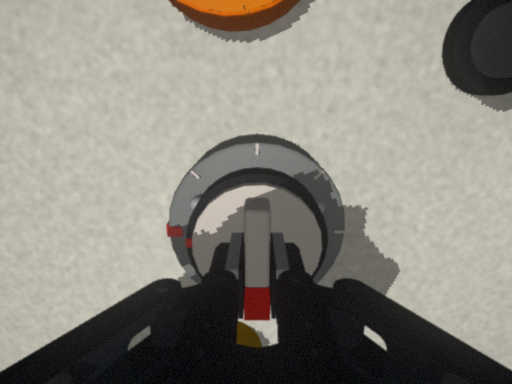

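The mark is unmoved, (0.4859, 0.2149) against (0.4854, 0.2150), and the fin turns with the gripper. Continuing.

```bash
python3 -m creep '[{"grip":0.8,"dp":[0,0,0],"rotation":[0.08,0,0]},{"grip":0.8,"dp":[0,0,0],"rotation":[0.16,0,0]},{"grip":0.8,"dp":[0,0,0],"rotation":[0.24,0,0]},{"grip":0.8,"dp":[0,0,0],"rotation":[0.32,0,0]},{"grip":0.8,"dp":[0,0,0],"rotation":[0.4,0,0]}]'
python3 -m creep '[{"grip":0.8,"dp":[0,0,0],"rotation":[0,0,0]},{"grip":0.8,"dp":[0,0,0],"rotation":[0,0,0]}]'
python3 - <<'E'
from h import *
plan([.53,.1975,.083],-10.7); print(bot.read_state()['torque'])
p,d,c=shot('wrist','w10')
for lo,hi in (((0,100,50),(5,255,255)),((170,100,50),(180,255,255))):
  for m,s,ce in blobs(p,lo,hi,20): print('red',ce,s,'z46',cast(ce,c,.046),'z86',cast(ce,c,.086))
E
```

```text
time: 12.42
tool_pos: [0.5302, 0.1978, 0.0849]
tcp_rot: [1.767, 0.722, -1.761]
wrist_force: [-5.6, -4.2, 17.5]
width: 0.139
time: 12.58
tool_pos: [0.5302, 0.1978, 0.0849]
tcp_rot: [1.765, 0.724, -1.759]
wrist_force: [-4.1, -4.2, 17.2]
width: 0.134
t 12.58 pos [0.5302 0.1978 0.0849] dp cm [0.1921 0.0064 0.0355] tool y yaw -45.2115613786825 x axis [ 0.0034 -0.0005 -1.    ] q [ 0.3139  0.2106  1.9883 -0.0018  0.9396  1.1041] F [-4.1024 -4.1719 17.2137] w 0.1344301306444824
turn about x: deg -34.5115613786825 rad -0.6023403760621232 alt 2.53925227752767
[-0.8605  0.8171 -0.1415]
red [9.411 3.137] [ 3  0 14 11 73] z46 [[0.5309 0.3605 0.046 ]] z86 [[0.5433 0.3338 0.086 ]]
red [185.089  261.1152] [174 253  24  19 191] z46 [[0.4865 0.2132 0.046 ]] z86 [[0.5095 0.2218 0.086 ]]
red [256.7497 303.0012] [244 287  27  33 815] z46 [[0.4957 0.1625 0.046 ]] z86 [[0.5165 0.1833 0.086 ]]
```

```bash
python3 -m creep '[{"grip":0.8,"dp":[0,0,0],"rotation":[0.08,0,0]},{"grip":0.8,"dp":[0,0,0],"rotation":[0.16,0,0]},{"grip":0.8,"dp":[0,0,0],"rotation":[0.24,0,0]},{"grip":0.8,"dp":[0,0,0],"rotation":[0.32,0,0]},{"grip":0.8,"dp":[0,0,0],"rotation":[0.4,0,0]}]'
python3 - <<'E'
from h import *
p,d,c=shot('wrist','w11')
for lo,hi in (((0,100,50),(5,255,255)),((170,100,50),(180,255,255))):
  for m,s,ce in blobs(p,lo,hi,20): print('red',ce,s,'z46',cast(ce,c,.046),'z86',cast(ce,c,.086))
E
```

```text
time: 13.05
tool_pos: [0.5304, 0.1974, 0.0849]
tcp_rot: [2.017, 0.384, -2.01]
wrist_force: [-3.9, -6.4, 18.2]
width: 0.134
red [15.3554 38.1362] [  0  21  42  33 771] z46 [[0.5811 0.342  0.046 ]] z86 [[0.5854 0.3138 0.086 ]]
red [197.9524 281.8571] [194 278   9   8  42] z46 [[0.486  0.2173 0.046 ]] z86 [[0.5131 0.2189 0.086 ]]
red [257.0951 302.966 ] [244 287  28  33 852] z46 [[0.4853 0.1784 0.046 ]] z86 [[0.5125 0.1894 0.086 ]]
```

View pics/w11.png

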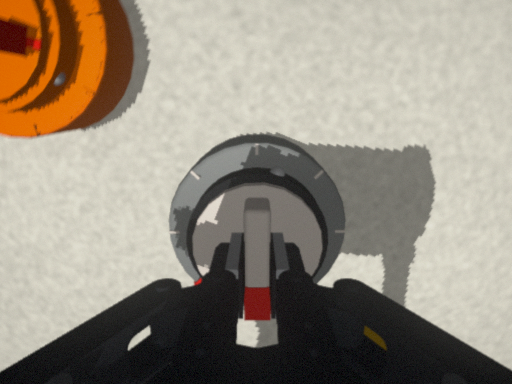

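```bash
python3 -m creep '[{"grip":0.8,"dp":[0,0,0],"rotation":[0.08,0,0]},{"grip":0.8,"dp":[0,0,0],"rotation":[0.16,0,0]},{"grip":0.8,"dp":[0,0,0],"rotation":[0.24,0,0]},{"grip":0.8,"dp":[0,0,0],"rotation":[0.32,0,0]},{"grip":0.8,"dp":[0,0,0],"rotation":[0.4,0,0]}]'
python3 -m creep '[{"grip":0.8,"dp":[0,0,0],"rotation":[0.08,0,0]},{"grip":0.8,"dp":[0,0,0],"rotation":[0.16,0,0]},{"grip":0.8,"dp":[0,0,0],"rotation":[0.24,0,0]},{"grip":0.8,"dp":[0,0,0],"rotation":[0.32,0,0]},{"grip":0.8,"dp":[0,0,0],"rotation":[0.35,0,0]}]'
python3 -m creep '[{"grip":0.8,"dp":[0,0,0],"rotation":[0,0,0]},{"grip":0.8,"dp":[0,0,0],"rotation":[0,0,0]}]'
python3 - <<'E'
from h import *
plan([.53,.1975,.083],-10.7); print(bot.read_state()['torque'])
p,d,c=shot('wrist','w12')
p,d,c=shot('top','t12')
E
```

```text
time: 13.52
tool_pos: [0.5305, 0.1971, 0.0849]
tcp_rot: [-2.216, 0.025, 2.207]
wrist_force: [-4.0, -7.9, 17.3]
width: 0.133
time: 13.93
tool_pos: [0.5305, 0.1968, 0.085]
tcp_rot: [-2.024, 0.38, 2.016]
wrist_force: [-3.9, -8.5, 18.2]
width: 0.134
time: 14.1
tool_pos: [0.5305, 0.1968, 0.085]
tcp_rot: [-2.026, 0.377, 2.017]
wrist_force: [-3.8, -8.3, 18.1]
width: 0.134
t 14.1 pos [0.5305 0.1968 0.085 ] dp cm [ 0.2014 -0.0478  0.0739] tool y yaw -111.04931579747472 x axis [ 0.0039 -0.0023 -1.    ] q [ 0.3132  0.2105  1.9883 -0.0041  0.9398  2.2538] F [-3.7774 -8.3129 18.0663] w 0.13364205028858395
turn about x: deg 79.65068420252527 rad 1.3901666908002999 alt -1.7514259627894933
[-1.5034  0.6956 -0.0367]
```

View pics/w12.png

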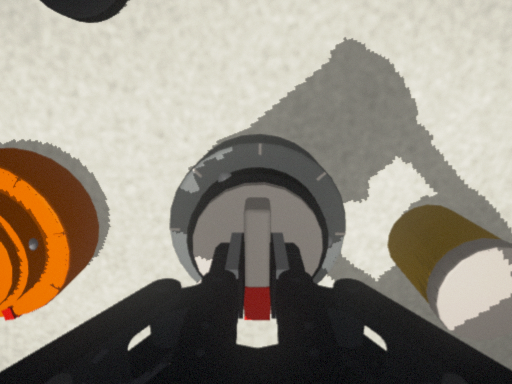

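Pointer heading is now 158.95°, against the mark at 158.9°. Releasing and backing off.

```bash
python3 -m creep '[{"grip":0.8,"dp":[-0.15,0,0],"rotation":[0,0,0]},{"grip":1.6,"dp":[-0.15,0,0],"rotation":[0,0,0]},{"grip":2.5,"dp":[-0.15,0,0],"rotation":[0,0,0]},{"grip":3.5,"dp":[-0.2,0,0],"rotation":[0,0,0]},{"grip":3.5,"dp":[-0.2,0,0],"rotation":[0,0,0]}]' 20
python3 -m creep '[{"grip":3.5,"dp":[-1,0,0],"rotation":[0,0,0]},{"grip":3.5,"dp":[-3,0,0],"rotation":[0,0,0]},{"grip":3.5,"dp":[-6,0,0],"rotation":[0,0,0]},{"grip":3.5,"dp":[-9.5,0,0],"rotation":[0,0,0]},{"grip":3.5,"dp":[-13,0,0],"rotation":[0,0,0]}]'
python3 -m creep '[{"grip":3.5,"dp":[-3,0,0],"rotation":[0,0,0]},{"grip":3.5,"dp":[-3,0,0],"rotation":[0,0,0]},{"grip":3.5,"dp":[-3,0,0],"rotation":[0,0,0]}]'
python3 - <<'E'
from h import *
p,d,c=shot('wrist','w13')
cv2.imwrite('pics/w13z.png',cv2.resize(p[130:240,200:320,::-1],None,fx=5,fy=5,interpolation=cv2.INTER_CUBIC))
plan([.53,.1975,.083])
for lo,hi in (((0,100,50),(5,255,255)),((170,100,50),(180,255,255))):
  for m,s,ce in blobs(p,lo,hi,15): print('red',ce,s,'z46',cast(ce,c,.046),'z86',cast(ce,c,.086))
E
```

```text
time: 14.62
tool_pos: [0.528, 0.1982, 0.0827]
tcp_rot: [-2.02, 0.376, 2.021]
wrist_force: [-0.2, 0.0, 0.1]
width: 0.408
time: 15.03
tool_pos: [0.5276, 0.1981, 0.2142]
tcp_rot: [-2.019, 0.377, 2.023]
wrist_force: [1.4, 0.8, 0.0]
width: 0.411
time: 15.28
tool_pos: [0.53, 0.1988, 0.2467]
tcp_rot: [-2.025, 0.373, 2.014]
wrist_force: [-0.6, 0.2, -1.3]
width: 0.407
t 15.33 pos [0.5287 0.1984 0.2443] dp cm [16.1277  0.0512 -0.1336] tool y yaw -111.08441983292549 x axis [ 0.0018  0.0006 -1.    ] q [0.3148 0.0554 1.8458 0.     1.2385 2.2536] F [-0.3726 -1.0153 -0.8243] w 0.4082287553008148
red [109.6133 175.84  ] [ 95 166  34  21 300] z46 [[0.5801 0.3499 0.046 ]] z86 [[0.5823 0.3282 0.086 ]]
red [258.3719 199.6246] [252 189  14  26 285] z46 [[0.4974 0.2101 0.046 ]] z86 [[0.5097 0.2053 0.086 ]]
red [120.3846 217.359 ] [118 214   7   7  39] z46 [[0.5334 0.3618 0.046 ]] z86 [[0.5413 0.3386 0.086 ]]
```

View pics/w13.png

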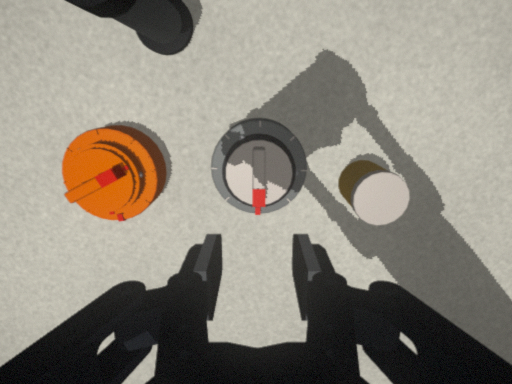

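View pics/w13z.png

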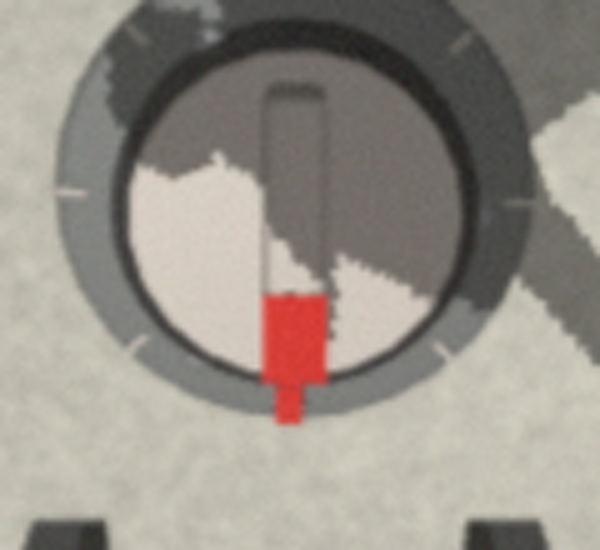

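```bash
python3 - <<'E'
from h import *
c=bot.get_calibration('wrist')
def q(X,Y,z): return cast([199.6+X/5,129.6+Y/5],c,z)[0]
far=q(295.5,99,.086);near=q(295,383,.086);hou=q(294,172,.045);disc=q(296,214,.066)
m=q(289,422,.046)  # outer end of mark, r~52
a=lambda v:np.degrees(np.arctan2(v[1],v[0]))
C=((far+near)/2+disc+hou)[:2]/3
print((far+near)/2,disc,hou,'mark',m,np.linalg.norm(m[:2]-C),'ang mark',a(m[:2]-C),a(m[:2]-hou[:2]),'pointer',a(near-far))
p,d,c=shot('scene','s14')
cv2.imwrite('pics/s14z.png',cv2.resize(p[110:310,60:400,::-1],None,fx=2.3,fy=2.3,interpolation=cv2.INTER_CUBIC))
E
```

```text
[0.5278 0.1967 0.086 ] [0.5288 0.196  0.066 ] [0.5327 0.1949 0.045 ] mark [0.4807 0.2161 0.046 ] 0.05304340564522086 ang mark 157.60643601348153 157.83319445336227 pointer 158.88076690289813
```

View pics/s14z.png

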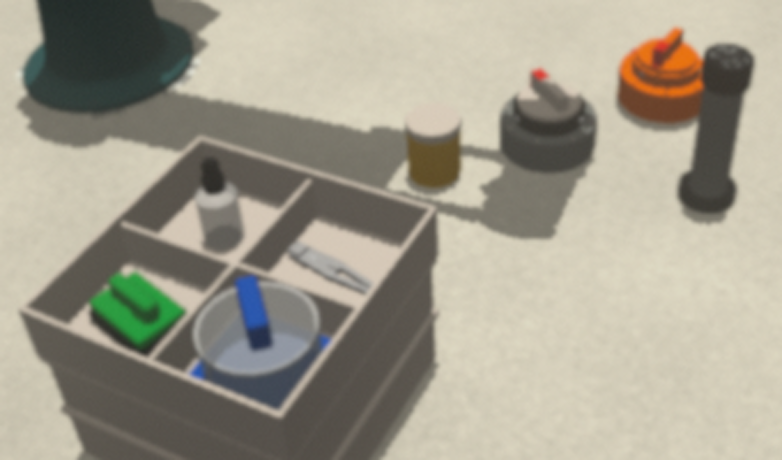

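```bash
python3 - <<'E'
from workcell import bot
print(bot.finish_job(), bot.read_state()['time'])
E
```

```text
the job is handed in; nothing more can be done
the job is handed in; nothing more can be done
```

I pulled the cap straight up off the timer and set it upright on the blue liner. I then pressed the dial down with about 18 N, turned it 1.75 rad clockwise to the red mark, let go, and handed the job in after about 15 s of robot time. No verdict was reported.

My last checks, taken before handing in:
- **Cap:** it stands upright on the liner, about 3 mm from the centre I had computed.
- **Dial:** the pointer heading is 158.9° and the mark is at 157.6–159°, so it is within about 0.02 rad of the mark (0.12 allowed).
- **Timer:** the height-by-height centre estimates put its centre within a few mm of the first look. The mark's heading is within about 1° of where it started.
- **Other things:** the tin, dropper, tweezer and scraper look undisturbed in the last scene picture.
- **Robot:** the gripper was clear of everything.

Two things did not go quite as planned:
- **Camera disagreement:** the cameras differed by up to about 6 mm, for example on the cap's grip bar and the liner in the scene view. I relied on the wrist camera and the contact heights instead.
- **First press:** it reached 32 N, more than intended, so I backed it off before turning.

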